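# Flick the vitamin wheel on to the last filled day

## Task

The weekly vitamin dispenser has one dose left: with a fingertip on the ribs at its open front, flick the wheel anticlockwise (seen from above), one click per flick and letting it come to rest in each click, until the cell with the two capsules lies in the open sector of the lid. Don't go past it and don't turn the wheel the other way round; flick lightly, so that the dispenser stays standing where it is, and pinch, lift or disturb nothing on the vanity top.

Things in the scene. Friction and masses are not known exactly. Their poses are not given: they have to be found in the camera images.
- dispenser: weekly vitamin dispenser, a loose round white case, 170 mm across, 42 mm high at its axle cap, about 0.6 kg, on a foot disc of radius 84 mm, 8 mm thick. Origin: centre of its underside, on the wheel's axis; z up; its own -x axis points out of its open front, which is turned to the robot within 30 degrees. Stays put against light pushes (about 2 N)
- shell (a point): top of the white rear shell, 85 mm from the axis along the dispenser's +x, 39 mm high. Shell wall and flange (radius 62 to 85 mm) cover the wheel's edge within 75 degrees either side of +x; over the other 210 degrees, centred on -x, the edge is uncovered
- wheel (a joint): turn of the grey wheel about the dispenser's upright axis, rad, growing anticlockwise seen from above; 0 = capsules' cell in the open sector. Seven cells, seven clicks a turn: it snaps to rest at whole multiples of 2 pi/7 = 0.898; pushed more than half a click on, it springs by itself to the next. Starts at rest 3 or 4 clicks short (-2.69 or -3.59). Needs about 1 N at the ribs
- front (a point): point of the dispenser on its -x axis, 73 mm out, 23 mm high: middle of the path of the rib ends, midway between two ribs when the wheel rests. Wheel rim radius 60 mm; 7 upright ribs reach to radius 79 mm, 6 mm thick, round ends of 12 mm diameter, 14 to 32 mm high. At rest ribs stand 25.7 and 77.1 degrees either side of -x; a click takes one from 25.7 on the +y side to 25.7 on the -y side
- capsule (a point): middle of the pair of amber softgel capsules, each 22 mm long and 9 mm thick, lying side by side in one of the seven otherwise empty wheel cells, 40 mm from the wheel's axis and 19.5 mm above the vanity top; they turn with the wheel
- opening (a point): middle of the open sector of the lid, 40 mm from the wheel's axis along the dispenser's -x, 38 mm high; fixed to the dispenser. The lid is clear and flat, radius 62 mm, 35.5 to 38 mm high; one seventh of it, centred on the dispenser's -x, is cut out, with raised white side edges up to 41 mm high
- comb: black plastic comb, 175 x 28 x 4 mm, lying flat beside the dispenser on its +y side, its length along its own x; origin under its middle; leave alone
- pusher: stainless steel cuticle pusher, 125 mm long (along its own x), 6 mm thick, lying beside the dispenser on its -y side; origin under its middle; leave alone
- jar: beige ceramic jar with lid, 72 mm across, 76 mm high, standing behind the dispenser on its -y side; origin under its centre; leave alone
- tin: flat round aluminium tin, 45 mm across, 17 mm high, behind the dispenser on its +y side; origin under its centre; leave alone
- varnish: small nail varnish bottle, 28 mm across, 68 mm high, far left; origin under its centre; leave alone
- organiser: empty clear acrylic organiser, 200 x 120 x 85 mm, far right; origin under its centre; leave alone
- mirror: chrome magnifying mirror on a knob arm, foot 130 mm across, 360 mm high, far left; origin under its foot's centre; leave alone

How it is judged:
On the way, in this order (a step that is already met when the one before it is completed fails the run):
1. the wheel rests in the click two short of the open sector (value of joint wheel between -1.9452 and -1.6452 rad and velocity of joint wheel between -0.15 and 0.15 rad/s), for 0.2 s.
2. the wheel rests in the click one short of the open sector (value of joint wheel between -1.0476 and -0.7476 rad and velocity of joint wheel between -0.15 and 0.15 rad/s), for 0.2 s.
At the end, for the whole second after the job is handed in: the wheel rests in the click that has the capsules' cell in the open sector (within 0.12 rad of 0; capsules within 8 mm of the sector's middle in plan), reached anticlockwise; the dispenser stands level within 20 mm of its place, the other things within 30 mm of theirs (value of joint wheel between -0.12 and 0.12 rad and velocity of joint wheel between -0.1 and 0.1 rad/s and horizontal distance between capsule and opening below 0.008 m and distance of dispenser from where it was at the start of the episode below 0.02 m and angle between dispenser's own z axis and vertical below 0.03 rad and linear speed of dispenser below 0.02 m/s and distance of each of comb, pusher, jar, tin, varnish, organiser, mirror from where it was at the start of the episode below 0.03 m); the robot touches nothing.
It fails at once if the wheel is turned past the open sector (value of joint wheel above 0.45 rad).
It fails at once if the wheel is turned back by more than a click (value of joint wheel below -4.129 rad).
It fails at once if the dispenser is lifted, tipped or shoved more than 20 mm from its place (distance of dispenser from where it was at the start of the episode above 0.02 m or height (world z) of dispenser above 0.008 m or angle between dispenser's own z axis and vertical above 0.12 rad).
It fails at once if the dispenser or its wheel is pressed hard or squeezed (contact force between the fingers and dispenser above 30 N).
It fails at once if another thing on the vanity top is disturbed, lifted or knocked over (distance of any of comb, pusher, jar, tin, varnish, organiser, mirror from where it was at the start of the episode above 0.03 m or angle between any of comb, pusher, jar, tin, varnish, organiser, mirror's own z axis and vertical above 0.35 rad).
It also fails if it takes over 54 s, if anything falls off the work surface, if the arm or the gripper's body presses on something with over 40 N, if the wrist force passes 120 N, or if a joint passes its speed limit or range.

## Robot

A 6-joint arm with a two-finger parallel gripper is mounted at the origin on the work surface. World frame = base frame: x ahead of the robot, y to its left, z up, the work surface at z = 0. Lengths are in m, angles in rad, forces in N, time in s.
With the tool pointing down it reaches from about 0.375 to 0.825 m from the base axis. Payload 5.5 kg.
Tool frame: the origin (TCP) lies at the very end of the fingers, on their centre line; the grasp point (between the pads) lies 19 mm behind it (robot.grip_point_offset is the distance from the TCP to the grasp point, in m); z points along the fingers, y is the line along which they close (so a half turn about z gives the same grasp; the last joint's range is limited). The gripper opens to 85 mm and grips with 20 to 120 N. Pads are 22 mm wide; open, the fingers measure 114 mm over their backs; the gripper's body (76 mm by 85 mm) begins 54 mm behind the grasp point. The pads swing forward as they close: fully open they stand 13 mm farther back than shut.
Start: joints at [-1.167, 0.314, -0.047, 1.21, 0, 1.571], TCP at [0.236, -0.552, 0.231] pointing down, gripper open.
Joint ranges: [-2.67, 2.67], [-0.69, 1.73], [-1.03, 1.25], [-2.08, 2.16], [-1.42, 1.45], [-3.14, 3.14]. Speed limits (rad/s): [2.39, 2.39, 3.01, 3.14, 3.14, 3.14].

## Interface

Orientations are given as [roll, pitch, yaw] about the fixed x, y, z axes, in that order (R = Rz(yaw) Ry(pitch) Rx(roll)).
In Python, from plant import robot gives the robot as it stands.
- The arm moves only by the tool apply_moves, never from a script. Its argument "rows" is a list of rows, each a list of 7 numbers: the shift along the world's x, y, z in mm, then the turn, a rotation vector about the world's x, y, z in degrees, then the opening, from -1 (shut) to 1 (fully open). In form: [[tx, ty, tz, wx, wy, wz, claw], ...]. A call has 1 to 12 rows; each row is the pose to reach, as a shift and turn from the pose commanded when the call began; what a row does not reach only later rows make up. A row lasts 1/8 s, in which the tool goes at most 62.5 mm and 10.7 degrees, less where a joint would pass 70% of its speed; a pose out of reach is approached as far as the arm can. A call with a gripper value outside its range is refused whole. The fingers move at their own pace and stop on an object; the grip force is fixed at half the most. Time passes only in rows, so rows that repeat a pose let the fingers close. It gives the time, the measured TCP pose, the force, the opening and the grip force at its end, in the units of the state.
- robot.get_state(): the state, without advancing time (a new reading comes with each control period).
- robot.read_camera(name): name is "side" or "top" or "wrist"; returns a dict with "frame" (384x512x3 uint8, red, green, blue), "z_map" (384x512 float32, m along the optical axis (not along the pixel's ray), 0 where there is no reading), "vertical_fov" (degrees; the focal length in pixels is half the picture's height over the tangent of half this angle, whatever the lens; pixels are square), "cx", "cy" (the principal point, pixels), "D" ([k1, k2, p1, p2, k3] as OpenCV has them; the pictures are not rectified), "R" (3x3) and "t" (3): a world point X has camera coordinates R X + t; the wrist camera has in their place "T_tool_cam" (4x4, takes a point from camera to tool coordinates, whose origin is the TCP and whose axes are the flange's). Camera axes: x right, y down, z forward; pixel columns grow to the right and rows downward; lengths in m; the calibration is good to about 2 mm. A picture is of the moment at which its call begins: read the wrist's pose just before it.
- robot.sign_off(): hands the job in; it is judged then, once.
The state is a dict: "t": time; "joint_positions": joint angles; "dq": joint speeds; "joint_torque": joint torques, N m; "position": TCP position; "tcp_rot": TCP orientation; "ft_force": force on the tool from outside, world axes, zero at the start; "wrist_torque": the same for the moment, N m; "gripper_width": finger opening in m; "grasp_force": force on a finger pad.
Only numpy, scipy, OpenCV 4.12 (cv2) and the standard library are available. Lean on these libraries where they do the work, as an engineer would, in place of code of your own. Each camera call takes 0.05 s, during which the arm holds its last target. There are 200 camera calls.

## Working session

There is one attempt and no reset: what is moved stays moved. The work goes in short steps, Python scripts to look and compute and a tool call to move; the robot and the scene stay as the last step left them, time stands still between calls to the robot, and variables do not carry over. Pictures are saved under pics/ and viewed, at most 10 in all, crops included, and the job is handed in when it is done.

Besides the shell and the picture viewer there is one more tool, called after "Call:" as name(argument=value, ...) on one line, values as JSON. apply_moves: Moves the arm, as the interface text tells. Its arguments: {"type":"object","properties":{"rows":{"type":"array"}},"required":["rows"]}

```bash
mkdir -p pics; ls; cat > h.py <<'E'
import numpy as np, cv2
from plant import robot
def K(c):
    h=c["frame"].shape[0]; f=h/2/np.tan(np.radians(c["vertical_fov"])/2)
    return np.array([[f,0,c["cx"]],[0,f,c["cy"]],[0,0,1]])
def pts(c,uv,z):
    """pixels -> world points on plane z"""
    n=cv2.undistortPoints(np.array(uv,float).reshape(-1,1,2),K(c),np.array(c["D"],float)).reshape(-1,2)
    R=np.array(c["R"]);t=np.array(c["t"]); o=-R.T@t
    d=np.c_[n,np.ones(len(n))]@R
    return o+d*((z-o[2])/d[:,2])[:,None]
def proj(c,X):
    return cv2.projectPoints(np.array(X,float).reshape(-1,3),cv2.Rodrigues(np.array(c["R"]))[0],np.array(c["t"],float),K(c),np.array(c["D"],float))[0].reshape(-1,2)
def save(n,im): cv2.imwrite("pics/"+n,cv2.cvtColor(im,cv2.COLOR_RGB2BGR))
E
python3 - <<'E'
from h import *
import pickle
for n in("top","side"):
    c=robot.read_camera(n); pickle.dump(c,open(n+".pkl","wb")); save(n+"0.png",c["frame"]); R=np.array(c["R"]);print(n,-R.T@c["t"],R[2],c["D"])
s=robot.get_state();print(s)
E
```

```text
pics
top [ 0.31758395 -0.0157663   1.45605871] [ 0.20755234  0.00642139 -0.97820284] [-0.16727923  0.          0.          0.          0.        ]
side [0.24107733 0.86537818 1.1083835 ] [ 0.25955447 -0.60759447 -0.75064002] [-0.05807586  0.          0.          0.          0.        ]
{'t': 0.1, 'joint_positions': array([-1.16695991e+00,  3.14167294e-01, -4.79571064e-02,  1.21018919e+00,
        8.81847483e-06,  1.57076129e+00]), 'dq': array([-0.00048232, -0.0020391 ,  0.001042  ,  0.00155803, -0.00137799,
        0.00026647]), 'joint_torque': array([ 4.72261036e-04, -5.40766776e+01,  3.40541339e+01,  1.11203879e-02,
       -1.02695694e-04, -1.34486299e-05]), 'position': array([ 0.23557387, -0.5512711 ,  0.23052322]), 'tcp_rot': array([-3.14007539e+00, -8.87161971e-06,  4.03871432e-01]), 'ft_force': array([ 0.37970515, -0.049902  ,  0.15959974]), 'wrist_torque': array([ 0.00357106,  0.01518817, -0.02095069]), 'grasp_force': 0.0, 'gripper_width': 0.08598054403969958}
```

View pics/top0.png

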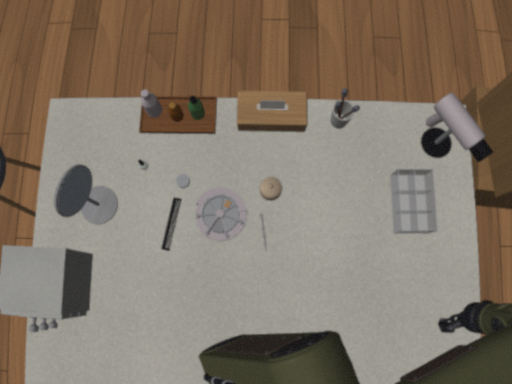

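View pics/side0.png

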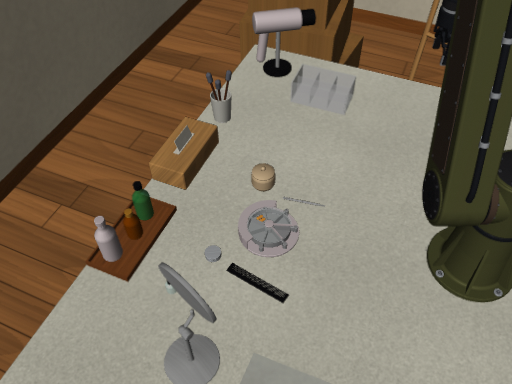

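The top view shows the dispenser at about (221,214) with the capsules at about (228,205). In the side view they are at (268,226) and (261,218). I'll enlarge both.

```bash
python3 - <<'E'
from h import *
import pickle
t=pickle.load(open("top.pkl","rb"));s=pickle.load(open("side.pkl","rb"))
a=cv2.resize(t["frame"][180:250,185:285],None,fx=8,fy=8,interpolation=3); save("tc.png",a)
b=cv2.resize(s["frame"][190:265,225:325],None,fx=8,fy=8,interpolation=3); save("sc.png",b)
print(pts(t,[(221,214)],.03),pts(s,[(268,226)],.03),pts(t,[(228,205)],.0195),pts(s,[(261,218)],.0195))
E
```

```text
[[0.53678921 0.1071778  0.03      ]] [[0.53761142 0.11280392 0.03      ]] [[0.56819801 0.08646176 0.0195    ]] [[0.56921005 0.08708376 0.0195    ]]
```

View pics/tc.png

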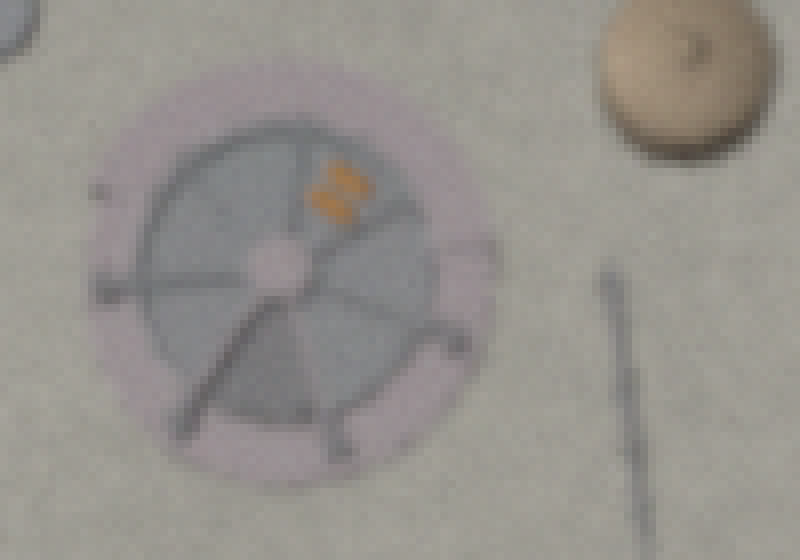

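View pics/sc.png

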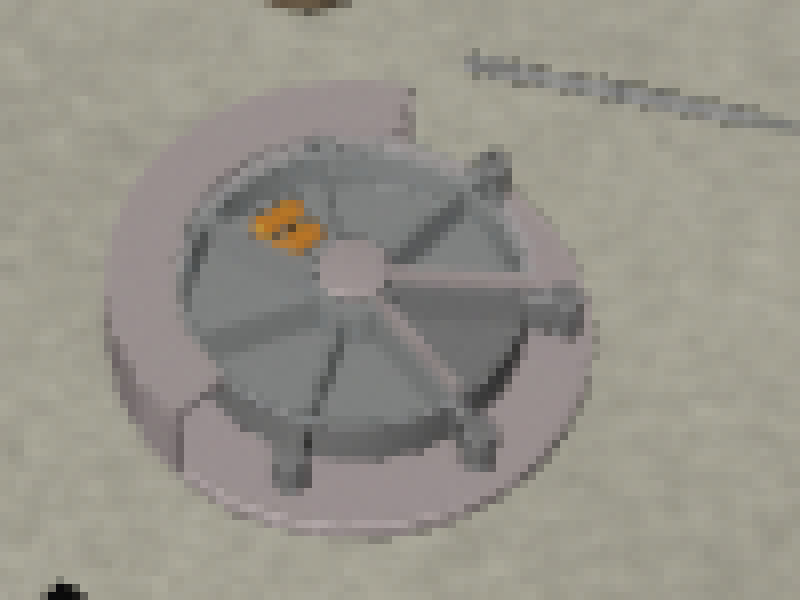

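The crops show all four visible ribs. In the top crop their tips are near (105,293), (183,432), (342,450) and (458,342). In the side crop they are near (292,460), (480,440), (560,310) and (490,170). The capsules sit in a rear cell. Next I'll fit the pose.

```bash
python3 - <<'E'
from h import *
import pickle
from scipy.optimize import least_squares
t=pickle.load(open("top.pkl","rb"));s=pickle.load(open("side.pkl","rb"))
T=np.array([(105,293),(183,432),(342,450),(458,342)])/8+[185,180]
S=np.array([(292,455),(480,435),(562,305),(492,170)])/8+[225,190]
cap={}
def fit(P):
    # tips at radius 73 (round end centre), order from +y side to -y side : angles about axis rel -x
    a=np.radians([-77.1,-25.7,25.7,77.1])
    f=lambda p:np.r_[tuple(np.r_[p[0]+.073*np.cos(p[2]+np.pi+k)-q[0],p[1]+.073*np.sin(p[2]+np.pi+k)-q[1]] for k,q in zip(a,P))]
    r=least_squares(f,[.54,.11,0]);return r.x,np.abs(r.fun).max()
for n,c,uv,cp,cz,off in(("top",t,T,(280,268),(342,193),(185,180)),("side",s,S,(352,268),(288,226),(225,190))):
    P=pts(c,uv,.03); x,e=fit(P); print(n,x,np.degrees(x[2]),"err",e)
    C=pts(c,[np.array(cp)/8+off],.042)[0]; Q=pts(c,[np.array(cz)/8+off],.0215)[0]
    print(" cap",C," capsule",Q, np.linalg.norm(Q[:2]-x[:2]))
    # table-disc check: capsule wheel angle
    th=np.arctan2(*(Q[:2]-x[:2])[::-1]); w=(th-(x[2]+np.pi)); print(" wheel",(w%(2*np.pi))-2*np.pi)
    f=c["frame"].astype(int); 
    # comb
    m=(f.sum(2)<130); m[:150]=0; m[300:]=0
    m2=m.copy().astype(np.uint8); nb,l,st,ce=cv2.connectedComponentsWithStats(m2)
    for i in range(1,nb):
        if st[i,4]>25:
            ys,xs=np.nonzero(l==i); r=cv2.boxPoints(cv2.minAreaRect(np.c_[xs,ys].astype(np.float32))); print("  dark",pts(c,r,.004)[:,:2].round(3).tolist())
P=pts(t,np.array([(610,270),(648,545)])/8+[185,180],.003);print("pusher",P)
P=pts(s,np.array([(470,62),(800,130)])/8+[225,190],.003);print("pusher s",P)
E
```

```text
top [ 0.53445449  0.10757066 -0.11393275] -6.527865751444916 err 0.000850444693756558
 cap [0.53648151 0.1093697  0.042     ]  capsule [0.57069499 0.08721621 0.0215    ] 0.04156534231537827
 wheel -3.539402919608417
  dark [[0.752, 0.916], [0.752, 0.895], [0.621, 0.875], [0.62, 0.895]]
  dark [[0.773, -0.579], [0.776, -0.663], [0.754, -0.662], [0.752, -0.578]]
  dark [[0.739, -0.746], [0.779, -0.75], [0.782, -0.831], [0.741, -0.827]]
  dark [[0.588, -0.747], [0.638, -0.756], [0.627, -0.895], [0.577, -0.884]]
  dark [[0.525, 0.278], [0.588, 0.266], [0.587, 0.261], [0.524, 0.274]]
  dark [[0.427, 0.296], [0.512, 0.282], [0.511, 0.277], [0.426, 0.29]]
side [ 0.53454321  0.11239189 -0.13179939] -7.551549018359463 err 0.0016864652573863603
 cap [0.5349996  0.11226413 0.042     ]  capsule [0.5682659  0.08932998 0.0215    ] 0.04085426872337919
 wheel -3.609610991805712
  dark [[1.377, 0.299], [1.374, 0.06], [1.309, 0.087], [1.317, 0.319]]
  dark [[0.86, 0.041], [0.862, -0.13], [0.827, -0.117], [0.827, 0.051]]
  dark [[0.197, -0.381], [-0.073, -0.495], [-0.11, 0.04], [0.103, 0.126]]
  dark [
[... 270 characters left out ...]
, -0.297], [-0.071, -0.272]]
  dark [[0.822, 0.396], [0.822, 0.135], [0.813, 0.137], [0.814, 0.398]]
  dark [[0.95, 0.224], [0.918, 0.19], [0.846, 0.26], [0.877, 0.292]]
  dark [[0.947, 0.269], [0.948, 0.214], [0.936, 0.217], [0.936, 0.272]]
  dark [[0.128, 0.004], [0.113, -0.011], [0.054, 0.103], [0.068, 0.116]]
  dark [[0.948, 0.387], [0.949, 0.342], [0.94, 0.344], [0.939, 0.389]]
  dark [[0.007, 0.099], [-0.03, -0.058], [-0.037, -0.057], [0.0, 0.1]]
  dark [[0.591, 0.27], [0.59, 0.242], [0.418, 0.275], [0.421, 0.301]]
pusher [[ 0.54425527 -0.02131956  0.003     ]
 [ 0.43304442 -0.03845259  0.003     ]]
pusher s [[ 0.54131319 -0.02017844  0.003     ]
 [ 0.41890181 -0.03600798  0.003     ]]
```

Call:
apply_moves(rows=[[194,302,0,0,0,20,-1],[194,302,0,0,0,30,-1],[194,302,0,0,0,40,-1],[194,302,0,0,0,50,-1],[194,302,0,0,0,60,-1],[194,302,0,0,0,60,-1],[192,733,0,0,0,60,-1],[192,733,0,0,0,60,-1],[192,733,0,0,0,60,-1],[192,733,0,0,0,60,-1],[192,733,0,0,0,60,-1],[192,733,0,0,0,60,-1]])

```text
t: 1.6
position: [0.4275, 0.1272, 0.2313]
tcp_rot: [3.141, 0.0, 1.451]
ft_force: [1.1, -0.2, 0.2]
gripper_width: 0.0001
grasp_force: 0.0
```

Call:
apply_moves(rows=[[0,0,0,0,0,0,-1],[0,0,0,0,0,0,-1]])

```text
t: 1.85
position: [0.4276, 0.1252, 0.2309]
tcp_rot: [-3.141, 0.001, 1.452]
ft_force: [-0.4, -0.6, -0.9]
gripper_width: -0.0002
grasp_force: 0.0
```

Call:
apply_moves(rows=[[0,57,0,0,0,0,-1],[0,57,-60,0,0,0,-1],[0,57,-120,0,0,0,-1],[0,57,-160,0,0,0,-1],[0,57,-180,0,0,0,-1],[0,57,-190,0,0,0,-1]])

```text
t: 2.6
position: [0.4275, 0.1802, 0.0401]
tcp_rot: [-3.14, 0.001, 1.448]
ft_force: [-0.2, -0.5, 0.6]
gripper_width: -0.0001
grasp_force: 0.0
```

```bash
python3 - <<'E'
from h import *
s=robot.get_state();print(s["position"],s["tcp_rot"])
w=robot.read_camera("wrist");c=robot.read_camera("side")
a=cv2.resize(w["frame"],(400,300));b=cv2.resize(c["frame"][170:290,210:370],(400,300),interpolation=3)
save("w1.png",np.hstack([a,b]))
E
```

```text
[0.42751526 0.18015835 0.04009696] [-3.13977373e+00  1.36735361e-03  1.44789019e+00]
```

View pics/w1.png

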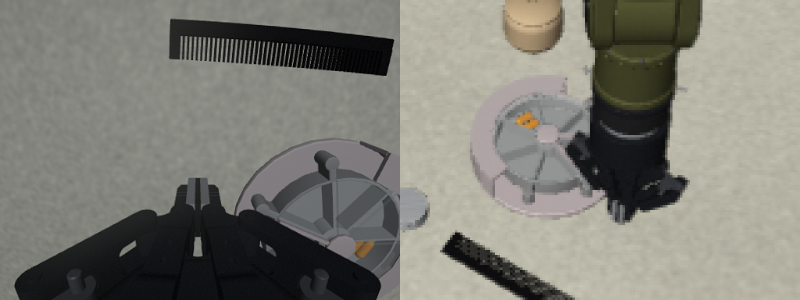

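The wrist view (left half) shows the shut fingertips near (195,190), with the ribs and comb clear of them. The side view (right half) shows the tip near (620,215). I'll check the finger profile in the depth map before moving in.

```bash
python3 - <<'E'
from h import *
w=robot.read_camera("wrist");T=np.array(w["T_tool_cam"]);k=K(w)
v,u=np.mgrid[0:384,0:512];z=w["z_map"]
n=cv2.undistortPoints(np.c_[u.ravel(),v.ravel()].astype(float).reshape(-1,1,2),k,np.array(w["D"],float)).reshape(-1,2)
P=np.c_[n,np.ones(len(n))]*z.reshape(-1,1);P=P[z.ravel()>0]@T[:3,:3].T+T[:3,3]
print(T.round(3))
for lo in range(-80,10,10):
    m=(P[:,2]>lo/1e3)&(P[:,2]<=(lo+10)/1e3)&(np.abs(P[:,:2])<.09).all(1)
    if lo>=0: m&=P[:,2]<.004
    if m.sum()>5: print(lo,m.sum(),(P[m].min(0)*1e3).round(),(P[m].max(0)*1e3).round())
E
```

```text
[[-0.001 -0.956 -0.293  0.075]
 [ 1.    -0.001 -0.    -0.   ]
 [ 0.    -0.293  0.956 -0.143]
 [ 0.     0.     0.     1.   ]]
-80 8536 [ -9. -57. -80.] [ 19.  57. -70.]
-70 4183 [ -8. -49. -70.] [ 19.  49. -60.]
-60 4988 [-11. -40. -60.] [ 15.  41. -50.]
-50 1544 [-12. -33. -50.] [ 15.  32. -40.]
-40 751 [-11. -14. -40.] [ 12.  13. -30.]
-30 598 [  6. -14. -30.] [ 12.  13. -20.]
-20 464 [  6. -14. -20.] [ 12.  13. -10.]
-10 304 [-43. -13. -10.] [12. 90. -0.]
0 1707 [-41.  62.   0.] [ 1. 90.  4.]
```

Call:
apply_moves(rows=[[0,0,-20,0,0,0,-1],[12,-1,-20,0,0,0,-1],[24,-3,-20,0,0,0,-1],[37,-4,-20,0,0,0,-1],[37,-4,-20,0,0,0,-1]])

```text
t: 3.38
position: [0.4671, 0.1785, 0.022]
tcp_rot: [3.14, -0.001, 1.45]
ft_force: [-0.6, -0.4, -0.3]
gripper_width: 0.0001
grasp_force: 0.0
```

Call:
apply_moves(rows=[[-2,-8,0,0,0,0,-1],[-4,-16,0,0,0,0,-1],[-5,-24,0,0,0,0,-1],[-6,-32,0,0,0,0,-1],[-7,-40,0,0,0,0,-1],[-8,-48,0,0,0,0,-1],[-9,-56,0,0,0,0,-1],[-9,-57,0,0,0,0,-1],[-9,-57,0,0,0,0,-1]])

```text
t: 4.5
position: [0.4561, 0.121, 0.0213]
tcp_rot: [3.141, 0.0, 1.451]
ft_force: [-0.7, 0.7, 0.2]
gripper_width: 0.0003
grasp_force: 1.1
```

```bash
cat > look.py <<'E'
from h import *
import sys
def caps(n):
    c=robot.read_camera(n);f=cv2.cvtColor(c["frame"],cv2.COLOR_RGB2HSV).astype(int)
    m=(f[...,0]>8)&(f[...,0]<25)&(f[...,1]>150)&(f[...,2]>90)
    q=proj(c,[(.5345,.11,.02)])[0];v,u=np.nonzero(m)
    k=np.hypot(u-q[0],v-q[1])<30
    if k.sum()<3: return n,"hidden",int(k.sum())
    Q=pts(c,[(u[k].mean(),v[k].mean())],.0215)[0][:2]
    d=Q-[.5345,.11]; w=np.arctan2(d[1],d[0])-(np.pi-.122)
    return n,int(k.sum()),Q.round(4),"r",round(float(np.hypot(*d)),4),"wheel",round(float((w-.6)%(2*np.pi)-2*np.pi+.6),3)
for n in("top","side"): print(*caps(n))
c=robot.read_camera("wrist");save(sys.argv[1]+".png",c["frame"])
E
python3 look.py w2
```

```text
top hidden 0
side 23 [0.5845 0.1025] r 0.0506 wheel -3.169
```

```bash
python3 - <<'E'
from h import *
w=robot.read_camera("wrist");c=robot.read_camera("side")
a=cv2.resize(w["frame"],(400,300));b=cv2.resize(c["frame"][190:265,225:325],(400,300),interpolation=3)
save("w3.png",np.hstack([a,b])); print(robot.get_state()["position"])
E
```

```text
[0.45703088 0.12152176 0.02160586]
```

View pics/w3.png

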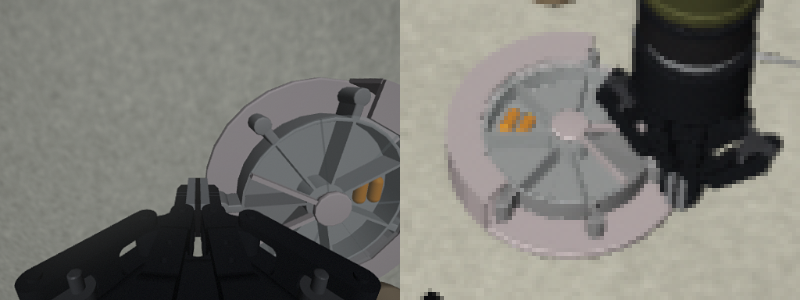

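The wheel is stuck about half a click on, with a rib end right beside the fingertip. The dispenser may have shifted, so I'll measure it again.

```bash
python3 - <<'E'
from h import *
import pickle
c=robot.read_camera("side");c0=pickle.load(open("side.pkl","rb"))
print("cap",pts(c,[(225+42.5,190+31.25)],.042)[0],"was",pts(c0,[(225+44,190+33.5)],.042)[0])
for n,p in(("notch far",((51.3,11),(49.2,9.2))),("notch near",((23,55),(22,54))),):
    print(n,[pts(c,[(225+q[0],190+q[1])],.039)[0][:2].round(4) for q in p])
# image registration of shell: left half crop
g=[cv2.cvtColor(x["frame"],cv2.COLOR_RGB2GRAY).astype(np.float32) for x in(c0,c)]
tm=g[0][196:262,236:258]; r=cv2.matchTemplate(g[1],tm,cv2.TM_CCOEFF_NORMED);_,v,_,l=cv2.minMaxLoc(r);print("shell shift px",l[0]-236,l[1]-196,v)
m,_=cv2.findTransformECC(tm,g[1][196:262,236:258],np.eye(2,3,dtype=np.float32),cv2.MOTION_EUCLIDEAN);print(m)
s=robot.get_state();print(s["ft_force"],s["position"])
E
```

```text
cap [0.54168342 0.10669933 0.042     ] was [0.5349996  0.11226413 0.042     ]
notch far [array([0.5468, 0.0281]), array([0.5547, 0.0242])]
notch near [array([0.5603, 0.1973]), array([0.564 , 0.1954])]
shell shift px -1 -2 0.8124096393585205
0.7868834347785632
[-0.00779508 -0.82511071  0.11881069] [0.45706198 0.12151262 0.02162025]
```

Call:
apply_moves(rows=[[-10,1,0,0,0,0,-1],[-20,2,0,0,0,0,-1],[-38,5,0,0,0,0,-1],[-38,5,0,0,0,0,-1],[-38,5,0,0,0,0,-1]])

```text
t: 5.42
position: [0.4182, 0.1265, 0.0215]
tcp_rot: [3.141, -0.0, 1.451]
ft_force: [0.5, -0.0, -0.2]
gripper_width: -0.0003
grasp_force: 0.0
```

```bash
python3 - <<'E'
from h import *
w=robot.read_camera("wrist");T=np.array(w["T_tool_cam"]);k=K(w)
st=robot.get_state();print(st["position"],st["tcp_rot"])
v,u=np.mgrid[0:384,0:512];z=w["z_map"]
n=cv2.undistortPoints(np.c_[u.ravel(),v.ravel()].astype(float).reshape(-1,1,2),k,np.array(w["D"],float)).reshape(-1,2)
P=np.c_[n,np.ones(len(n))]*z.reshape(-1,1);P=P[z.ravel()>0]@T[:3,:3].T+T[:3,3]
for lo in range(-40,4,4):
    m=(P[:,2]>lo/1e3)&(P[:,2]<=(lo+4)/1e3)&(np.abs(P[:,1])<.025)&(np.abs(P[:,0])<.02)
    if m.sum()>3: print(lo,m.sum(),(P[m].min(0)*1e3).round(),(P[m].max(0)*1e3).round())
c=robot.read_camera("side");t=robot.read_camera("top")
import pickle; pickle.dump((w,c,t,st),open("b.pkl","wb"))
a=cv2.resize(w["frame"][60:,160:],(400,370));b=cv2.resize(c["frame"][190:265,225:325],(400,300),interpolation=3)
b2=np.zeros((370,400,3),np.uint8);b2[:300]=b;save("w4.png",np.hstack([a,b2]))
E
```

```text
[0.41856675 0.12642991 0.02156082] [ 3.14058266e+00 -3.09118881e-04  1.45115631e+00]
-40 479 [-10. -11. -40.] [ 13.  10. -36.]
-36 150 [  7. -13. -36.] [ 12.  13. -32.]
-32 250 [  7. -14. -32.] [ 12.  13. -28.]
-28 233 [  7. -14. -28.] [ 12.  13. -24.]
-24 235 [  7. -14. -24.] [ 12.  13. -20.]
-20 198 [  7. -14. -20.] [ 12.  13. -16.]
-16 174 [  7. -14. -16.] [ 12.  13. -12.]
-12 170 [  7. -13. -12.] [12. 13. -8.]
-8 72 [  7. -12.  -8.] [12. 11. -4.]
```

View pics/w4.png

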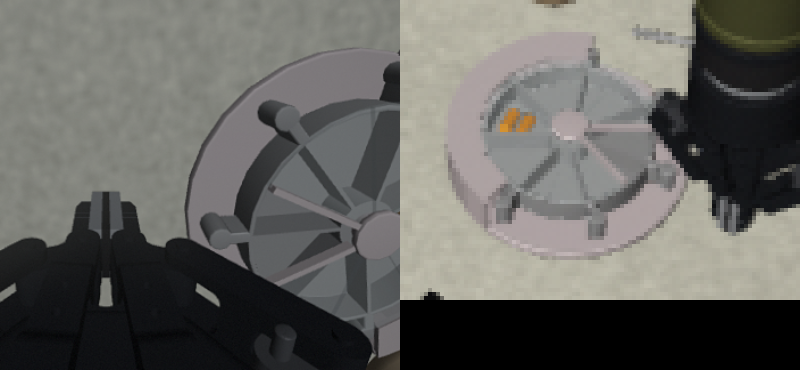

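The wrist view shows one rib near (212,228), almost midway between the two white edges, with the finger clear. So the wheel is hanging at half a click. I'll refit the pose from this picture.

```bash
cat >> h.py <<'E'
from scipy.spatial.transform import Rotation as Ro
def wr(w,st):
    M=np.eye(4);M[:3,:3]=Ro.from_euler("xyz",st["tcp_rot"]).as_matrix();M[:3,3]=st["position"]
    C=np.linalg.inv(M@np.array(w["T_tool_cam"])); w["R"]=C[:3,:3];w["t"]=C[:3,3];return w
E
python3 - <<'E'
from h import *
import pickle
w,c,t,st=pickle.load(open("b.pkl","rb"));w=wr(w,st)
f=lambda p:np.array(p,float)/[400/352,370/324]+[160,60]
cap=pts(w,f([(378,235)]),.042)[0]
rb=pts(w,f([(270,108),(212,228)]),.032);ed=pts(w,f([(272,188),(265,300)]),.041)
print("cap",cap);cs=pts(c,[(225+42.5,190+31.25)],.042)[0];print("cap side",cs)
def pol(P,C): d=P[:,:2]-C[:2];return [(round(float(np.hypot(*q)),4),round(float(np.degrees(np.arctan2(q[1],q[0]))%360),1)) for q in d]
print("ribs",pol(rb,cap),"edges",pol(ed,cap))
sr=pts(c,[(225+q[0],190+q[1]) for q in((49.5,54.5),(66,43.5),(26,51))],.03);print("ribs side",pol(sr,cs))
se=pts(c,[(225+q[0],190+q[1]) for q in((62,32),(60.5,45))],.041);print("edges side",pol(se,cs))
E
```

```text
cap [0.5435243  0.10688355 0.042     ]
cap side [0.54168342 0.10669933 0.042     ]
ribs [(0.0799, 127.9), (0.0757, 173.7)] edges [(0.0599, 149.6), (0.0601, 209.9)]
ribs side [(0.071, 127.5), (0.0714, 175.5), (0.0725, 74.8)]
edges side [(0.0533, 200.6), (0.066, 159.0)]
```

Call:
apply_moves(rows=[[0,20,0,0,0,7,-1],[0,20,0,0,0,7,-1],[15,20,0,0,0,7,-1],[30,20,0,0,0,7,-1],[45,20,0,0,0,7,-1],[52,20,0,0,0,7,-1],[52,20,0,0,0,7,-1]])

```text
t: 6.45
position: [0.4706, 0.1461, 0.0212]
tcp_rot: [-3.142, -0.0, 1.572]
ft_force: [-0.8, -0.4, 0.1]
gripper_width: -0.0003
grasp_force: 0.0
```

```bash
python3 - <<'E'
from h import *
st=robot.get_state();w=robot.read_camera("wrist");print(st["position"],st["tcp_rot"],st["ft_force"])
c=robot.read_camera("side")
a=cv2.resize(w["frame"][60:,160:],(400,370));b=cv2.resize(c["frame"][190:265,225:325],(400,300),interpolation=3)
b2=np.zeros((370,400,3),np.uint8);b2[:300]=b;save("w5.png",np.hstack([a,b2]))
E
```

```text
[0.47057135 0.14610994 0.02117522] [-3.14152759e+00 -6.85512904e-06  1.57246322e+00] [-0.79945011 -0.44926742  0.08896848]
```

View pics/w5.png

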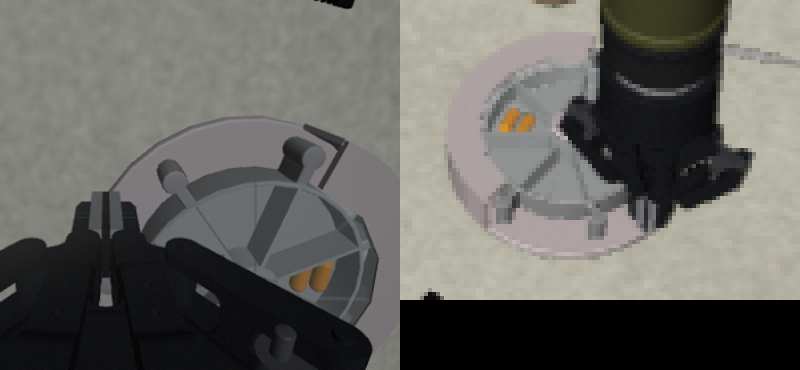

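The fingers' last ~7 mm are much narrower than the part above, which explains the slip off the rib end. I'll lower the tool 7 mm, then push slowly.

Call:
apply_moves(rows=[[0,0,-7,0,0,0,-1],[0,-6,-7,0,0,0,-1],[0,-11,-7,0,0,0,-1],[0,-15,-7,0,0,0,-1],[-1,-19,-7,0,0,0,-1],[-1,-23,-7,0,0,0,-1],[-2,-27,-7,0,0,0,-1],[-3,-32,-7,0,0,0,-1],[-3,-36,-7,0,0,0,-1],[-3,-36,-7,0,0,0,-1]])

```text
t: 7.8
position: [0.467, 0.11, 0.0143]
tcp_rot: [-3.142, -0.0, 1.573]
ft_force: [0.8, -0.4, -0.5]
gripper_width: -0.0001
grasp_force: 0.0
```

```bash
cat > look.py <<'E'
from h import *
import sys
from scipy.spatial import cKDTree
st=robot.get_state();w=wr(robot.read_camera("wrist"),st)
print(st["position"].round(4),st["ft_force"].round(1))
c=robot.read_camera("side")
for n,k in(("wrist",w),("side",c)):
    f=cv2.cvtColor(k["frame"],cv2.COLOR_RGB2HSV).astype(int)
    m=((f[...,0]>8)&(f[...,0]<25)&(f[...,1]>150)&(f[...,2]>90)).astype(np.uint8)
    q=proj(k,[(.5425,.107,.02)])[0];v,u=np.nonzero(m);z=np.hypot(u-q[0],v-q[1])<(200 if n=="wrist" else 30)
    if z.sum()>3:
        Q=pts(k,[(u[z].mean(),v[z].mean())],.0215)[0][:2];d=Q-[.5425,.107];print(n,int(z.sum()),"capsule",Q.round(4),"r",np.hypot(*d).round(4),"ang",np.degrees(np.arctan2(d[1],d[0])).round(1)%360)
a=cv2.resize(w["frame"][60:,160:],(400,370));b=cv2.resize(c["frame"][190:265,225:325],(400,300),interpolation=3)
b2=np.zeros((370,400,3),np.uint8);b2[:300]=b;save(sys.argv[1]+".png",np.hstack([a,b2]))
import pickle;pickle.dump((w,c,st),open(sys.argv[1]+".pkl","wb"))
E
python3 look.py w6
```

```text
[0.467  0.11   0.0143] [ 0.8 -0.4 -0.5]
wrist 360 capsule [0.5856 0.1197] r 0.0449 ang 16.4
side 25 capsule [0.5833 0.1204] r 0.0429 ang 18.2
```

Call:
apply_moves(rows=[[-12,0,0,0,0,0,-1],[-25,0,0,0,0,0,-1],[-42,0,0,0,0,0,-1],[-42,0,0,0,0,0,-1]])

```text
t: 8.4
position: [0.4226, 0.11, 0.0141]
tcp_rot: [-3.14, 0.0, 1.574]
ft_force: [-0.2, -0.7, -0.2]
gripper_width: -0.0001
grasp_force: 0.0
```

```bash
cat >> look.py <<'E'
for k,r in((w,None),(c,None)):
    f=cv2.cvtColor(k["frame"],cv2.COLOR_RGB2LAB).astype(int)
    m=((f[...,1]>131)&(f[...,0]>110)).astype(np.uint8)
    n,l,s,ce=cv2.connectedComponentsWithStats(m)
    print([(int(s[i,4]),*ce[i].round(1),*pts(k,[ce[i]],.042)[0][:2].round(4)) for i in range(1,n) if 25<s[i,4]<8000 and np.hypot(*(pts(k,[ce[i]],.042)[0][:2]-[.5425,.107]))<.1])
E
python3 look.py w7
python3 - <<'E'
from h import *
import pickle
w,c,st=pickle.load(open("w7.pkl","rb"))
im=np.zeros((600,800,3),np.uint8);im[:300]=cv2.resize(w["frame"][60:255,0:512],(800,300),interpolation=3)
im[:600,:]=0
im[:375,:500]=cv2.resize(w["frame"][84:340,172:512],(500,375));im[225:,500:]=cv2.resize(c["frame"][190:265,225:285],(300,375),interpolation=3)
save("m7.png",im)
E
```

```text
[0.4226 0.11   0.0141] [-0.2 -0.7 -0.2]
side 25 capsule [0.5833 0.1204] r 0.0429 ang 18.2
[]
[(859, np.float64(260.6), np.float64(231.8), np.float64(0.5453), np.float64(0.1468)), (48, np.float64(267.2), np.float64(220.9), np.float64(0.5429), np.float64(0.1059)), (39, np.float64(252.1), np.float64(224.8), np.float64(0.5757), np.float64(0.1341))]
```

View pics/m7.png

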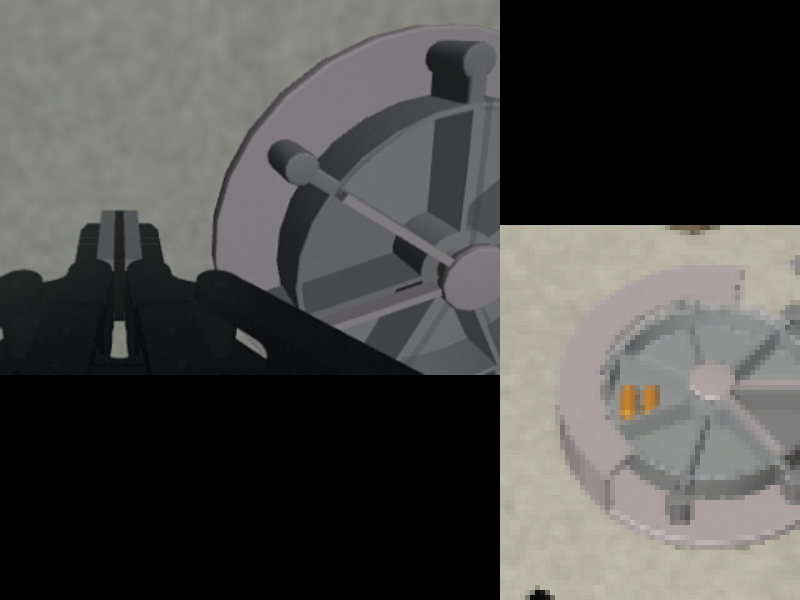

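The click went home: the rib at (300,168) now lines up with the white lid edge, and the capsules sit in the rear-left cell. I'll compute positions from this view for the next flick.

```bash
python3 - <<'E'
from h import *
import pickle
w,c,st=pickle.load(open("w7.pkl","rb"))
f=lambda p:np.array(p,float)/[500/340,375/256]+[172,84]
cap=pts(w,f([(475,280)]),.042)[0];rb=pts(w,f([(300,168),(480,58)]),.032)
print(cap,rb)
C=np.array([.5437,.1065])
for C in(cap[:2],np.array([.5429,.1059])):
  for q in rb: d=q[:2]-C;print(np.hypot(*d).round(4),np.degrees(np.arctan2(d[1],d[0])).round(1))
E
```

```text
[0.54401632 0.10553909 0.042     ] [[0.48128677 0.14258645 0.032     ]
 [0.53439716 0.1787457  0.032     ]]
0.0729 149.4
0.0738 97.5
0.0717 149.2
0.0733 96.7
```

Call:
apply_moves(rows=[[6,63,0,0,0,-5,-1],[12,63,0,0,0,-5,-1],[28,62,0,0,0,-5,-1],[45,60,0,0,0,-5,-1],[61,59,0,0,0,-5,-1],[61,59,0,0,0,-5,-1]])

```text
t: 9.25
position: [0.4879, 0.1686, 0.0143]
tcp_rot: [3.141, -0.0, 1.484]
ft_force: [0.2, 0.1, -0.1]
gripper_width: 0.0002
grasp_force: 0.0
```

```bash
python3 look.py w8; python3 - <<'E'
from h import *
import pickle
for c in(pickle.load(open("side.pkl","rb")),pickle.load(open("b.pkl","rb"))[1],pickle.load(open("w7.pkl","rb"))[1],pickle.load(open("w8.pkl","rb"))[1]):
    f=cv2.cvtColor(c["frame"],cv2.COLOR_RGB2LAB).astype(int)
    m=((f[...,1]>131)&(f[...,0]>110)).astype(np.uint8); n,l,s,ce=cv2.connectedComponentsWithStats(m)
    # cap blob and left/bottom extreme of the disc/shell
    i=np.argmax(s[1:,4]*(np.abs(ce[1:,0]-265)<25))+1
    print([pts(c,[ce[j]],.042)[0][:2].round(4) for j in range(1,n) if 20<s[j,4]<90 and np.hypot(*(ce[j]-[268,222]))<6], "left,bottom,top",s[i,0],s[i,1]+s[i,3],s[i,1],s[i,4])
E
```

```text
[0.4879 0.1686 0.0143] [ 0.2  0.1 -0.1]
wrist 211 capsule [0.5875 0.1209] r 0.0471 ang 17.1
side 26 capsule [0.5829 0.1201] r 0.0425 ang 18.0
[(143, np.float64(428.6), np.float64(301.0), np.float64(0.5753), np.float64(0.1413)), (47, np.float64(409.9), np.float64(308.5), np.float64(0.5659), np.float64(0.1378))]
[(608, np.float64(251.0), np.float64(230.4), np.float64(0.5711), np.float64(0.1525)), (38, np.float64(251.9), np.float64(224.8), np.float64(0.5762), np.float64(0.1342))]
[array([0.5355, 0.1115])] left,bottom,top 253 30 8 772
[array([0.5431, 0.1061])] left,bottom,top 253 30 7 873
[array([0.5429, 0.1059])] left,bottom,top 253 31 7 869
[] left,bottom,top 252 30 7 877
```

Call:
apply_moves(rows=[[-3,-2,0,0,0,0,-1],[-6,-6,0,0,0,0,-1],[-7,-11,0,0,0,0,-1],[-9,-16,0,0,0,0,-1],[-11,-21,0,0,0,0,-1],[-13,-26,0,0,0,0,-1],[-15,-31,0,0,0,0,-1],[-17,-36,0,0,0,0,-1],[-18,-41,0,0,0,0,-1],[-19,-46,0,0,0,0,-1],[-19,-51,0,0,0,0,-1],[-19,-51,0,0,0,0,-1]])

```text
t: 10.85
position: [0.4669, 0.1178, 0.0143]
tcp_rot: [-3.141, 0.0, 1.485]
ft_force: [0.2, 0.5, 0.5]
gripper_width: -0.0001
grasp_force: 0.0
```

```bash
python3 look.py w9
```

```text
[0.4669 0.1178 0.0143] [0.2 0.5 0.5]
wrist 700 capsule [0.5663 0.1417] r 0.0421 ang 55.5
side 31 capsule [0.5619 0.1407] r 0.0389 ang 60.1
[(330, np.float64(445.6), np.float64(181.5), np.float64(0.5549), np.float64(0.154)), (306, np.float64(433.0), np.float64(202.0), np.float64(0.5501), np.float64(0.1449))]
[(808, np.float64(257.3), np.float64(231.6), np.float64(0.5539), np.float64(0.1495)), (46, np.float64(267.0), np.float64(220.9), np.float64(0.5433), np.float64(0.1061))]
```

Call:
apply_moves(rows=[[0,-4,0,0,0,0,-1],[-1,-7,0,0,0,0,-1],[-1,-10,0,0,0,0,-1],[-1,-10,0,0,0,0,-1],[-12,-9,0,0,0,0,-1],[-25,-8,0,0,0,0,-1],[-41,-7,0,0,0,0,-1],[-41,-7,0,0,0,0,-1],[-41,-7,0,0,0,0,-1]])

```text
t: 12.08
position: [0.4264, 0.1114, 0.0146]
tcp_rot: [3.141, -0.0, 1.486]
ft_force: [0.0, -0.4, 0.5]
gripper_width: -0.0
grasp_force: 0.0
```

```bash
python3 look.py w10
```

```text
[0.4264 0.1114 0.0146] [ 0.  -0.4  0.5]
wrist 490 capsule [0.5581 0.1449] r 0.041 ang 67.6
side 33 capsule [0.5554 0.1434] r 0.0386 ang 70.4
[(186, np.float64(501.5), np.float64(155.7), np.float64(0.5392), np.float64(0.1572)), (33, np.float64(485.2), np.float64(176.4), np.float64(0.5329), np.float64(0.1484)), (171, np.float64(500.3), np.float64(180.3), np.float64(0.5406), np.float64(0.146))]
[(864, np.float64(260.6), np.float64(231.6), np.float64(0.5454), np.float64(0.1463)), (57, np.float64(268.8), np.float64(221.1), np.float64(0.5387), np.float64(0.1049)), (47, np.float64(257.5), np.float64(234.4), np.float64(0.5497), np.float64(0.1581))]
```

Call:
apply_moves(rows=[[4,61,0,0,0,0,-1],[7,61,0,0,0,0,-1],[23,60,0,0,0,0,-1],[39,58,0,0,0,0,-1],[54,57,0,0,0,0,-1],[54,57,0,0,0,0,-1]])

```text
t: 12.92
position: [0.4819, 0.1676, 0.0144]
tcp_rot: [3.141, -0.0, 1.484]
ft_force: [-0.5, 0.2, -1.0]
gripper_width: -0.0
grasp_force: 0.0
```

```bash
python3 look.py w11|head -3
```

```text
[0.4819 0.1676 0.0144] [-0.5  0.2 -1. ]
wrist 807 capsule [0.5573 0.1449] r 0.0407 ang 68.8
side 33 capsule [0.5554 0.1434] r 0.0386 ang 70.4
```

Call:
apply_moves(rows=[[0,-5,0,0,0,0,-1],[-1,-10,0,0,0,0,-1],[-2,-15,0,0,0,0,-1],[-4,-20,0,0,0,0,-1],[-6,-25,0,0,0,0,-1],[-9,-30,0,0,0,0,-1],[-11,-35,0,0,0,0,-1],[-12,-40,0,0,0,0,-1],[-13,-45,0,0,0,0,-1],[-14,-50,0,0,0,0,-1],[-14,-55,0,0,0,0,-1],[-14,-59,0,0,0,0,-1]])

```text
t: 14.52
position: [0.466, 0.1089, 0.0143]
tcp_rot: [-3.142, 0.0, 1.486]
ft_force: [-0.0, -0.6, 0.8]
gripper_width: -0.0002
grasp_force: 0.0
```

Call:
apply_moves(rows=[[0,0,0,0,0,0,-1],[-12,1,0,0,0,0,-1],[-25,2,0,0,0,0,-1],[-41,3,0,0,0,0,-1],[-41,3,0,0,0,0,-1],[-41,3,0,0,0,0,-1]])

```text
t: 15.28
position: [0.4254, 0.1125, 0.0146]
tcp_rot: [3.141, -0.0, 1.486]
ft_force: [0.2, -0.1, -0.1]
gripper_width: 0.0002
grasp_force: 0.0
```

```bash
python3 look.py w12
```

```text
[0.4254 0.1125 0.0146] [ 0.2 -0.1 -0.1]
wrist 968 capsule [0.5233 0.1399] r 0.0381 ang 120.3
side 33 capsule [0.5218 0.1377] r 0.037 ang 124.0
[(377, np.float64(432.0), np.float64(175.9), np.float64(0.507), np.float64(0.1517)), (364, np.float64(442.8), np.float64(193.2), np.float64(0.5129), np.float64(0.1432))]
[(869, np.float64(260.7), np.float64(231.6), np.float64(0.5454), np.float64(0.1462)), (62, np.float64(269.7), np.float64(221.0), np.float64(0.5364), np.float64(0.1038)), (43, np.float64(269.8), np.float64(236.6), np.float64(0.5165), np.float64(0.1518))]
```

Call:
apply_moves(rows=[[4,60,0,0,0,0,-1],[8,60,0,0,0,0,-1],[24,59,0,0,0,0,-1],[40,57,0,0,0,0,-1],[55,56,0,0,0,0,-1],[55,56,0,0,0,0,-1]])

```text
t: 16.12
position: [0.4818, 0.1676, 0.0144]
tcp_rot: [3.141, -0.0, 1.484]
ft_force: [-0.9, -0.1, 0.2]
gripper_width: -0.0
grasp_force: 0.0
```

```bash
python3 look.py w13|head -3
```

```text
[0.4818 0.1676 0.0144] [-0.9 -0.1  0.2]
wrist 26 capsule [0.5265 0.1496] r 0.0455 ang 110.6
side 5 capsule [0.5246 0.1372] r 0.0351 ang 120.6
```

Same flick again.

Call:
apply_moves(rows=[[0,-5,0,0,0,0,-1],[-1,-10,0,0,0,0,-1],[-2,-15,0,0,0,0,-1],[-4,-20,0,0,0,0,-1],[-6,-25,0,0,0,0,-1],[-9,-30,0,0,0,0,-1],[-11,-35,0,0,0,0,-1],[-12,-40,0,0,0,0,-1],[-13,-45,0,0,0,0,-1],[-14,-50,0,0,0,0,-1],[-14,-55,0,0,0,0,-1],[-14,-59,0,0,0,0,-1]])

```text
t: 17.73
position: [0.4659, 0.1089, 0.0142]
tcp_rot: [-3.141, 0.0, 1.486]
ft_force: [-0.3, 0.5, -0.6]
gripper_width: -0.0002
grasp_force: 0.0
```

Call:
apply_moves(rows=[[0,0,0,0,0,0,-1],[-12,1,0,0,0,0,-1],[-25,2,0,0,0,0,-1],[-45,3,0,0,0,0,-1],[-45,3,60,0,0,0,-1],[-45,3,120,0,0,0,-1],[-45,-57,150,0,0,0,-1],[-45,-110,150,0,0,0,-1],[-45,-160,150,0,0,0,-1],[-45,-200,150,0,0,0,-1],[-45,-200,150,0,0,0,-1]])

```text
t: 19.1
position: [0.42, -0.0922, 0.1641]
tcp_rot: [-3.141, 0.0, 1.482]
ft_force: [0.6, 1.0, 0.4]
gripper_width: 0.0001
grasp_force: 0.0
```

```bash
python3 look.py w14; python3 - <<'E'
from h import *
c=robot.read_camera("side");t=robot.read_camera("top")
im=np.zeros((600,800,3),np.uint8);im[:300,:400]=cv2.resize(c["frame"][190:265,225:325],(400,300),interpolation=3)
im[:280,400:]=cv2.resize(t["frame"][180:250,185:285],(400,280),interpolation=3)
im[300:,:400]=cv2.resize(c["frame"],(400,300));im[300:,400:]=cv2.resize(t["frame"],(400,300));save("m14.png",im)
E
```

```text
[ 0.42   -0.0922  0.1641] [0.6 1.  0.4]
side 33 capsule [0.5027 0.1074] r 0.0398 ang 179.4
[]
[(841, np.float64(260.9), np.float64(231.4), np.float64(0.5452), np.float64(0.1454)), (34, np.float64(290.0), np.float64(218.5), np.float64(0.4883), np.float64(0.0741)), (48, np.float64(267.0), np.float64(220.9), np.float64(0.5432), np.float64(0.1062)), (31, np.float64(279.7), np.float64(230.6), np.float64(0.4992), np.float64(0.1235))]
```

View pics/m14.png

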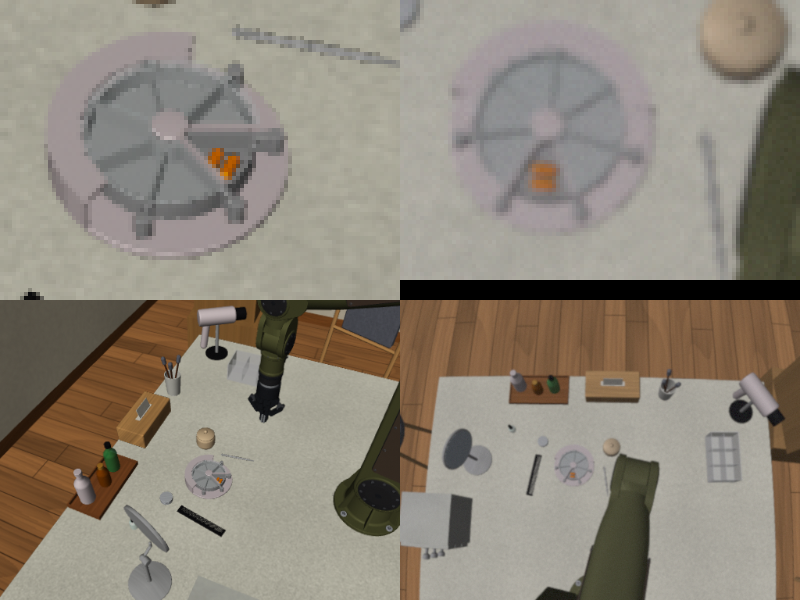

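The final picture shows the capsules between the white edges of the open sector: side crop (222,163), top crop (543,177). The ribs line up with those edges, the dispenser has moved about 9 mm from its start, and the other things look undisturbed.

```bash
python3 -c "
from plant import robot
print(robot.sign_off())"
```

```text
the job is handed in; nothing more can be done
None
```

The job is handed in (no verdict came back): four anticlockwise clicks put the two-capsule cell in the open sector, but my first flick slipped off the rib, left the wheel half a click on until a second push, and slid the dispenser about 9 mm (limit 20 mm); nothing else looked disturbed.

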